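# Seat the grating disc on the food processor

## Task

Push one of the blue posts with a fingertip to turn the grating disc on the food-processor base until the orange notch in its rim stands over the orange pin, then press down on the black hub until the disc is fully home. Do not pinch the posts or lift the disc, and leave the things standing around where they are.

Things in the scene. Friction and masses are not known exactly. Their poses are not given: they have to be found in the camera images.
- processor_base: Round grey motor base of a small food processor, fixed to the worktop, 152 mm across, its deck 62 mm above its underside; black dial on its near side (-x of its own frame). Origin: centre of its underside, which is also the turning axis of the disc. On the far side (+x of its own frame) an orange bracket (14 mm wide, 71 to 84 mm from the axis, top 78 mm above the worktop, level with the raised disc's upper face) carries the orange drive pin inwards.
- drive_pin (a point): Middle of the top of the orange drive pin: a rounded bar, 8 mm wide, lying radially from 53 mm off the axis out to the bracket, 62 mm from the axis at this point, top 71.5 mm above the worktop. It lies just under the rim of the disc until the disc is seated.
- disc_notch (a point): Middle of the notch in the disc's rim, on the disc's underside, 62 mm from the axis; the notch is 14 mm wide, open to the outside, 19 mm deep from the rim, and has orange cheeks. The disc is white, 136 mm across, 6 mm thick, with steel grating strips; at first its upper face is 78 mm above the worktop.
- hub_top (a point): Centre of the flat top (28 mm across) of the black hub in the middle of the disc, on the turning axis; 10 mm above the disc's upper face, 88 mm above the worktop at first. The place to press.
- left_post: Blue upright post on the disc's upper face, 14 mm across (18 mm at the foot), 24 mm high, 52 mm from the axis, a quarter turn counter-clockwise (from above) from the notch. Origin: centre of its foot, on the disc's upper face. A sideways push of about 1.2 N turns the disc, either way; it stays where it is left. Stays on the robot's side when the disc is turned clockwise (disc_turn from under pi to 0).
- right_post: A like blue post opposite, a quarter turn clockwise from the notch; origin at the centre of its foot. Stays on the robot's side when the disc is turned counter-clockwise (disc_turn from over pi to 6.283). A wall cabinet hangs 0.33 m above the worktop, from about 0.63 m ahead of the robot: a hand over the far side of the disc may hit it, so use the post that stays near.
- disc_turn (a joint): Angle of the disc in rad, counter-clockwise positive seen from above; 0 (or a full turn, 6.283) when the notch is exactly over the pin. At the start it lies between 0.6 and 5.68.
- disc_drop (a joint): How far the disc has been pressed down, in m: 0 raised (start), 0.009 fully home. The fit on the spindle is snug: it stays at whatever height it is left and needs about 5 N down. Away from the pin it is stopped by the pin after 0.5 mm; it goes down if the notch is within about 0.05 rad of the pin. It could also be drawn up, by 15 mm at most (negative values).
- tea_mug: striped tea mug with a handle, 83x116x100 mm, loose; origin at the centre of its underside. Bystander.
- salt_shaker: salt shaker with a grey cap, 44 mm across, 90 mm high, loose; origin at the centre of its underside. Bystander.
- rice_bowl: small white bowl, 115 mm across, 51 mm high, loose; origin at the centre of its underside. Bystander.
- spice_jar: spice jar with a red cap, 45 mm across, 106 mm high, loose; origin at the centre of its underside. Bystander.
- tape_roll: roll of tape lying flat, 93 mm across, 25 mm high, loose; origin at the centre of its underside. Bystander.
- pepper_mill: dark wooden pepper mill, 58 mm across, 160 mm high, loose; origin at the centre of its underside. Bystander.

How it is judged:
By the outcome, as a careful person would: the job done as asked, in the order asked, and still so for the second after the job is handed in, with the robot touching nothing.
It also fails if it takes over 58 s, if anything falls off the work surface, if the arm or the gripper's body presses on something with over 40 N, if the wrist force passes 120 N, or if a joint passes its speed limit or range.

## Robot

A 6-joint arm with a two-finger parallel gripper is mounted at the origin on a cart in front of the work surface, level with it; the furniture and walls round the work are solid. World frame = base frame: x ahead of the robot, y to its left, z up, the work surface at z = 0. Lengths are in m, angles in rad, forces in N, time in s.
With the tool pointing down it reaches from about 0.375 to 0.925 m from the base axis. Payload 5.7 kg.
Tool frame: the origin (TCP) lies on the centre line of the jaws, within the pads' length; the fingertips stand 22 mm ahead of it and the grasp point (between the pads) lies 3 mm ahead of it; z points along the fingers, y is the line along which they close (so a half turn about z gives the same grasp; the last joint's range is limited). The gripper opens to 88 mm and grips with 3 to 60 N. Pads are 20 mm wide; open, the fingers measure 115 mm over their backs; the gripper's body (75 mm by 178 mm) begins 61 mm behind the grasp point.
Start: joints at [1.207, 0.359, 1.51, -0, 1.272, -0.115], TCP at [0.148, 0.581, 0.245] pointing down, gripper open.
Joint ranges: [-2.97, 2.97], [-1.01, 2.36], [0.21, 2.38], [-0.96, 4.11], [0.2, 2.71], [-2.98, 2.98]. Speed limits (rad/s): [2.39, 2.39, 3.14, 3.14, 3.14, 3.14].

## Interface

Orientations are given as a unit quaternion [w, x, y, z].
In Python, from rig import * gives the robot as it stands.
- The arm moves only by the tool step_arm, never from a script. Its argument "plan" is a list of rows, each a list of 3 entries, a list of its own where there are three numbers: the closure, from -1 (fully open) to 1 (shut), then the shift along the tool's x, y, z in m, then the turn, a rotation vector about the tool's x, y, z in degrees. A call has 1 to 10 rows; each row is the pose to reach, as a shift and turn from the pose commanded when the call began, along the tool's axes at that moment; what a row does not reach only later rows make up. A row lasts 1/8 s, in which the tool goes at most 62.5 mm and 10.7 degrees, less where a joint would pass 70% of its speed; a pose out of reach is approached as far as the arm can. A call with a gripper value outside its range is refused whole. The fingers move at their own pace and stop on an object; "newtons" is the grip in N (left out, the last holds). Time passes only in rows, so rows that repeat a pose let the fingers close. It gives the time, the measured TCP pose, the force, the opening and the grip force at its end, in the units of the state.
- read_state(): the state, without advancing time (a new reading comes with each control period).
- grab_frame(name): name is "side" or "top" or "wrist"; returns a dict with "img" (384x512x3 uint8, red, green, blue), "K" (3x3 intrinsics, pixels), "k1" (the pictures are not rectified: a ray, as slopes to the right and down, at radius r is drawn at 1 + k1 r^2 times it, then the intrinsics apply), "camera_from_world" (4x4, takes a point from world to camera coordinates); the wrist camera has in their place "T_tool_cam" (4x4, takes a point from camera to tool coordinates, whose origin is the TCP and whose axes are the flange's). Camera axes: x right, y up, looking along -z (the intrinsics and any distortion apply to the point x, -y, -z); pixel columns grow to the right and rows downward; lengths in m; the calibration is good to about 2 mm. A picture is of the moment at which its call begins: read the wrist's pose just before it. There is no depth.
- finish_job(): hands the job in; it is judged then, once.
The state is a dict: "t": time; "joint_pos": joint angles; "dq": joint speeds; "joint_efforts": joint torques, N m; "tcp_pos": TCP position; "tcp_rot": TCP orientation; "wrist_force": force on the tool from outside, world axes, zero at the start; "moment": the same for the moment, N m; "width": opening from 0.0 (shut) to 1.0 (fully open); "gripper_force": force on a finger pad.
Only numpy, scipy, OpenCV 4.12 (cv2) and the standard library are available. Lean on these libraries where they do the work, as an engineer would, in place of code of your own. Each camera call takes 0.05 s, during which the arm holds its last target. There are 200 camera calls.

## Working session

There is one attempt and no reset: what is moved stays moved. The work goes in short steps, Python scripts to look and compute and a tool call to move; the robot and the scene stay as the last step left them, time stands still between calls to the robot, and variables do not carry over. Pictures are saved under pics/ and viewed, at most 10 in all, crops included, and the job is handed in when it is done.

Besides the shell and the picture viewer there is one more tool, called after ">>>" by a JSON object that holds its "method" and its "body", one argument or row to a line. step_arm: Moves the arm, as the interface text tells. Its arguments: {"type":"object","properties":{"plan":{"type":"array","items":{"type":"array"}},"newtons":{"type":"number"}},"required":["plan"]}

```bash
mkdir -p pics
python3 - <<'E'
from rig import *
import cv2,numpy as np,pickle
s=read_state();print(s['t'],s['tcp_pos'],s['tcp_rot'])
d={n:grab_frame(n) for n in("side","top")}
pickle.dump(d,open('f.pkl','wb'))
for n in d:
  cv2.imwrite(f'pics/{n}0.png',cv2.resize(d[n]['img'][:,:,::-1],(800,600),interpolation=cv2.INTER_CUBIC))
  print(n,d[n]['K'],d[n]['k1'],np.round(d[n]['camera_from_world'],3))
E
```

```text
0.0 [0.14751398 0.58091859 0.24381806] [-2.24116131e-04  1.24073907e-01  9.92272558e-01 -8.86068874e-04]
side [[453.78715688   0.         255.16230962]
 [  0.         453.78715688 196.50056757]
 [  0.           0.           1.        ]] 0.0075762001413003715 [[-0.999  0.054 -0.005  0.6  ]
 [-0.047 -0.824  0.564  0.038]
 [ 0.026  0.564  0.826 -1.874]
 [ 0.     0.     0.     1.   ]]
top [[411.09505304   0.         255.56023834]
 [  0.         411.09505304 194.18079358]
 [  0.           0.           1.        ]] 0.038184564353076274 [[-0.003 -1.     0.005  0.058]
 [ 0.979 -0.002  0.204 -0.584]
 [-0.204  0.006  0.979 -1.282]
 [ 0.     0.     0.     1.   ]]
```

View pics/top0.png

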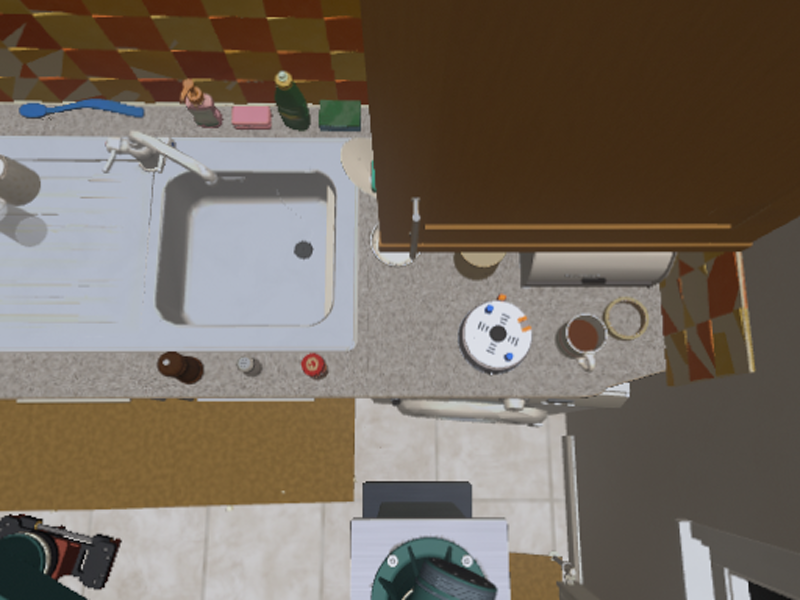

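View pics/side0.png

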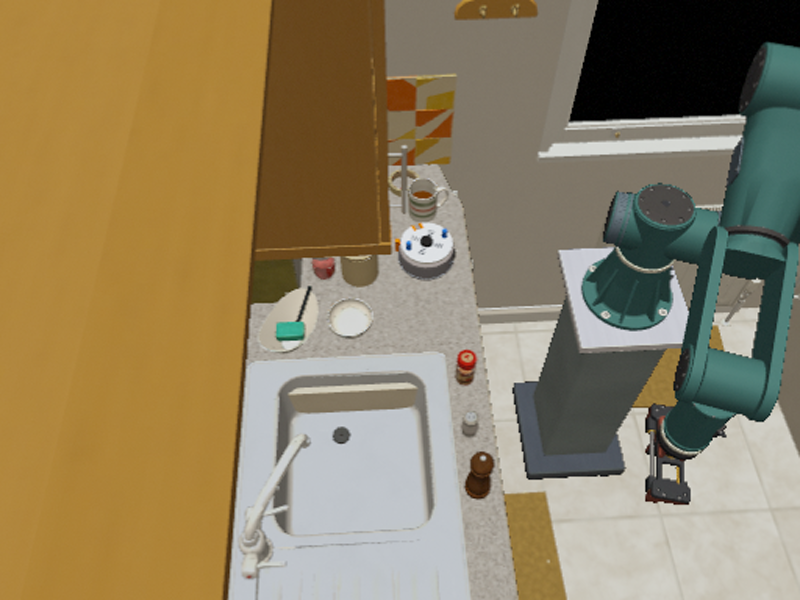

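The top view shows the hub at (498,334), the bracket at (502,297), the notch at about (525,324), and posts at (489,309) and (508,357). The mug is to the right at (585,335), and the pepper mill, salt shaker and spice jar stand along the front edge at x≈180–315. I'll enlarge the disc and compute positions.

```bash
cat > h.py <<'E'
import numpy as np,cv2
def ray(f,u,v,z,scale=1.0,T=None):
    """pixel -> world point on plane z; T = world_from_camera (wrist)"""
    K=f['K'];k=f['k1']
    d=np.array([(u-K[0,2])/K[0,0],(v-K[1,2])/K[1,1]]);r=d.copy()
    for _ in range(20): r=d/(1+k*(r@r))
    if T is None:T=np.linalg.inv(f['camera_from_world'])
    w=T[:3,:3]@np.array([r[0],-r[1],-1]);c=T[:3,3]
    return c+w*(z-c[2])/w[2]
E
python3 - <<'E'
import pickle,cv2,numpy as np
from h import *
d=pickle.load(open('f.pkl','rb'));f=d['top'];s=512/800
P={k:ray(f,(u+.5)*s-.5,(v+.5)*s-.5,z) for k,(u,v,z) in dict(hub=(498,334,.088),br=(502,297,.078),notch=(525,323,.078),pf=(489,309,.102),pn=(508,357,.102),mug=(585,335,.1),mughandle=(587,366,.06),jar=(313,365,.106),salt=(247,364,.09),bowl=(395,250,.05)).items()}
c=P['hub']
for k,p in P.items(): print(k,p.round(3),np.hypot(*(p-c)[:2]).round(3),np.arctan2(*(p-c)[1::-1]).round(3))
cv2.imwrite('pics/c1.png',cv2.resize(f['img'][165:265,270:420,::-1],(800,533),interpolation=cv2.INTER_CUBIC))
E
```

```text
hub [ 0.516 -0.142  0.088] 0.0 0.0
br [ 0.595 -0.154  0.078] 0.08 -0.157
notch [ 0.54  -0.199  0.078] 0.062 -1.172
pf [ 0.565 -0.123  0.102] 0.052 0.365
pn [ 0.467 -0.158  0.102] 0.051 -2.823
mug [ 0.512 -0.314  0.1  ] 0.172 -1.595
mughandle [ 0.454 -0.325  0.06 ] 0.194 -1.896
jar [0.452 0.229 0.106] 0.376 1.742
salt [0.456 0.362 0.09 ] 0.507 1.689
bowl [0.704 0.067 0.05 ] 0.281 0.836
```

View pics/c1.png

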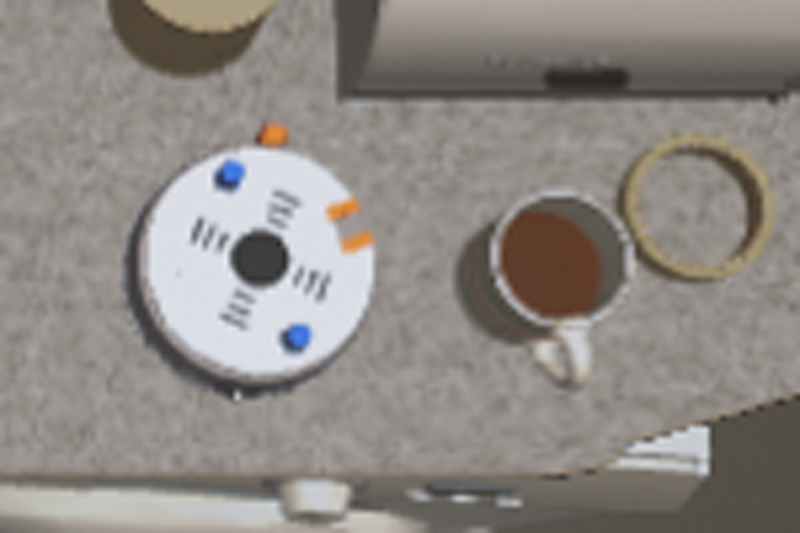

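>>> {"method": "step_arm", "body": {
  "plan": [
    [1, [-0.358, -0.302, 0], [0, 0, 145]],
    [1, [-0.358, -0.302, 0], [0, 0, 145]],
    [1, [-0.358, -0.302, 0], [0, 0, 145]],
    [1, [-0.358, -0.302, 0], [0, 0, 145]],
    [1, [-0.358, -0.302, 0], [0, 0, 145]],
    [1, [-0.358, -0.302, 0], [0, 0, 145]],
    [1, [-0.358, -0.302, 0], [0, 0, 145]],
    [1, [-0.472, -0.607, 0], [0, 0, 145]],
    [1, [-0.472, -0.607, 0], [0, 0, 145]],
    [1, [-0.472, -0.607, 0], [0, 0, 145]]
  ],
  "newtons": 10
}}

```text
t: 1.35
tcp_pos: [0.4306, 0.0385, 0.2446]
tcp_rot: [-0.0, 0.875, 0.485, -0.0]
wrist_force: [0.5, -0.1, -0.5]
width: 0.006
gripper_force: 0.0
```

```bash
cat >> h.py <<'E'
from scipy.spatial.transform import Rotation as Ro
def pose(s):
    q=s['tcp_rot'];T=np.eye(4);T[:3,:3]=Ro.from_quat([q[1],q[2],q[3],q[0]]).as_matrix();T[:3,3]=s['tcp_pos'];return T
def row(s,p,yaw):
    """shift and turn for TCP at p, pointing down, tool y at world angle yaw"""
    T=pose(s);c,n=np.cos(yaw),np.sin(yaw)
    R=np.array([[-n*-1*-1*-1,c,0],[-c,n,0],[0,0,-1]]).astype(float);R[:,0]=np.cross(R[:,1],R[:,2])
    return (T[:3,:3].T@(np.array(p)-T[:3,3])).round(4),np.degrees(Ro.from_matrix(T[:3,:3].T@R).as_rotvec()).round(1)
E
python3 - <<'E'
from rig import *
from h import *
s=read_state();print(s['t'],s['joint_pos'],s['width'],s['tcp_pos'],np.arctan2(*pose(s)[1::-1,1]),row(s,[.455,-.124,.245],-1.2))
E
```

```text
1.35 [-7.09785007e-02  1.13620662e-01  1.85034202e+00 -8.13034103e-06
  1.17765504e+00  4.88151138e-01] 0.005814002289604744 [0.43061782 0.03845518 0.24455778] -0.5591265239743077 (array([-0.1248,  0.1068, -0.0004]), array([-0. ,  0. , 36.7]))
```

>>> {"method": "step_arm", "body": {
  "plan": [
    [1, [-0.125, 0.107, 0], [0, 0, 37]],
    [1, [-0.125, 0.107, 0], [0, 0, 37]],
    [1, [-0.125, 0.107, 0], [0, 0, 37]],
    [1, [-0.125, 0.107, 0], [0, 0, 37]],
    [1, [-0.125, 0.107, 0], [0, 0, 37]]
  ]
}}

```text
t: 1.98
tcp_pos: [0.4558, -0.1226, 0.2443]
tcp_rot: [-0.0, 0.983, 0.185, -0.0]
wrist_force: [-0.3, 0.1, -0.4]
width: 0.007
gripper_force: 0.0
```

Run:
```python
from rig import *
from h import *
import pickle
s=read_state();f=grab_frame('wrist');pickle.dump((s,f),open('w1.pkl','wb'))
print(s['t'],s['joint_pos'],s['tcp_pos'],np.arctan2(*pose(s)[1::-1,1]),f['T_tool_cam'])
cv2.imwrite('pics/w1.png',cv2.resize(f['img'][:,:,::-1],(800,600),interpolation=cv2.INTER_CUBIC))
```

```text
1.975 [-4.09198212e-01  1.74314460e-01  1.77561143e+00 -3.79971553e-05
  1.19271528e+00  7.89971100e-01] [ 0.45575246 -0.12256351  0.24428247] -1.199155541789124 [[ 1.09394607e-03  9.53237709e-01  3.02219578e-01  8.39739048e-02]
 [ 9.99999399e-01 -1.02145060e-03 -3.97923207e-04  5.42206225e-05]
 [-7.06130359e-05  3.02219832e-01 -9.53238254e-01 -1.39482518e-01]
 [ 0.00000000e+00  0.00000000e+00  0.00000000e+00  1.00000000e+00]]
```

View pics/w1.png

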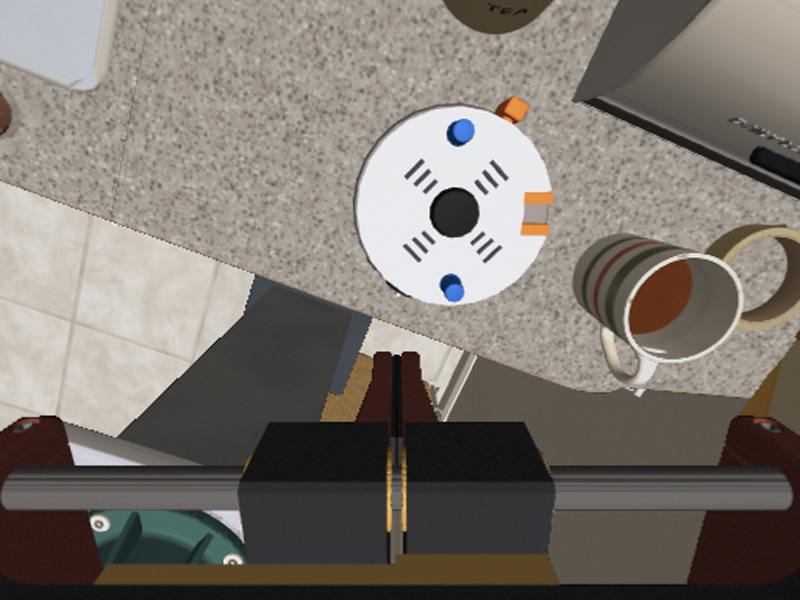

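The wrist view shows the hub at (454,212), bracket top at (516,108), notch cheeks at (538,197) and (535,229), and post tops at (462,129) and (454,293).

```bash
cat > m.py <<'E'
import sys,pickle
from h import *
def meas(pk,P,s=.64):
    st,f=pickle.load(open(pk,'rb'));T=pose(st)@f['T_tool_cam']
    W={k:ray(f,(u+.5)*s-.5,(v+.5)*s-.5,z,T=T) for k,(u,v,z) in P.items()};c=W['hub']
    for k,p in W.items(): print(k,p.round(4),np.hypot(*(p-c)[:2]).round(4),np.arctan2(*(p-c)[1::-1]).round(3))
E
python3 - <<'E'
from m import *
meas('w1.pkl',dict(hub=(454,212,.088),br=(516,108,.078),ca=(538,197,.078),cb=(535,229,.078),pf=(462,129,.102),pn=(454,293,.102)))
E
```

```text
hub [ 0.5209 -0.1393  0.088 ] 0.0 0.0
br [ 0.5966 -0.1517  0.078 ] 0.0767 -0.163
ca [ 0.5511 -0.1911  0.078 ] 0.06 -1.043
cb [ 0.5305 -0.1992  0.078 ] 0.0607 -1.411
pf [ 0.569  -0.1215  0.102 ] 0.0513 0.353
pn [ 0.4715 -0.159   0.102 ] 0.0532 -2.762
```

```bash
cat > p.py <<'E'
from rig import *
from h import *
C=np.array([.5205,-.140])
def tcp(th,off,z): 
    r=np.array([np.cos(th),np.sin(th)]);t=np.array([-r[1],r[0]])
    return [*(C+.052*r-off*t),z]
def show(L):
    s=read_state()
    for th,off,z in L: print(th,*[x.tolist() for x in row(s,tcp(th,off,z),th+np.pi/2)])
E
python3 - <<'E'
from p import *
print(read_state()['tcp_pos']); show([(-2.786,.036,.20),(-2.786,.036,.108)]+[(t,.0205,.108) for t in np.linspace(-2.786,-1.87,10).round(3)])
E
```

```text
[ 0.45573702 -0.12207427  0.24434435]
-2.786 [0.0024, 0.0034, 0.0443] [-0.0, 0.0, 1.0]
-2.786 [0.0025, 0.0035, 0.1363] [-0.0, 0.0, 1.0]
-2.786 [0.0022, 0.019, 0.1363] [-0.0, 0.0, 1.0]
-2.684 [0.0003, 0.0244, 0.1363] [-0.0, 0.0, -4.8]
-2.582 [-0.001, 0.0299, 0.1363] [-0.0, 0.0, -10.7]
-2.481 [-0.0018, 0.0355, 0.1363] [-0.0, 0.0, -16.5]
-2.379 [-0.002, 0.0412, 0.1363] [-0.0, 0.0, -22.3]
-2.277 [-0.0017, 0.0469, 0.1363] [-0.0, 0.0, -28.1]
-2.175 [-0.0007, 0.0525, 0.1363] [-0.0, 0.0, -34.0]
-2.074 [0.0008, 0.0579, 0.1363] [-0.0, 0.0, -39.8]
-1.972 [0.0028, 0.0632, 0.1363] [-0.1, 0.0, -45.6]
-1.87 [0.0054, 0.0683, 0.1363] [-0.1, 0.0, -51.5]
```

>>> {"method": "step_arm", "body": {
  "plan": [
    [1, [0.0025, 0.0035, 0.06], [0, 0, 1]],
    [1, [0.0025, 0.0035, 0.11], [0, 0, 1]],
    [1, [0.0025, 0.0035, 0.136], [0, 0, 1]],
    [1, [0.0025, 0.0035, 0.136], [0, 0, 1]],
    [1, [0.0025, 0.012, 0.136], [0, 0, 1]],
    [1, [0.0022, 0.019, 0.136], [0, 0, 1]],
    [1, [0.0003, 0.0244, 0.136], [0, 0, -4.8]],
    [1, [-0.001, 0.03, 0.136], [0, 0, -10.7]],
    [1, [-0.0018, 0.0355, 0.136], [0, 0, -16.5]],
    [1, [-0.0018, 0.0355, 0.136], [0, 0, -16.5]]
  ]
}}

```text
t: 3.28
tcp_pos: [0.4683, -0.1569, 0.1098]
tcp_rot: [0.001, 0.946, 0.323, 0.001]
wrist_force: [0.3, 0.1, 0.7]
width: 0.005
gripper_force: 0.0
```

Run:
```python
from p import *
import pickle
s=read_state();f=grab_frame('wrist');pickle.dump((s,f),open('w2.pkl','wb'))
print(s['t'],s['tcp_pos'],tcp(-2.481,.0205,.108),s['wrist_force'],np.arctan2(*pose(s)[1::-1,1])-np.pi/2)
cv2.imwrite('pics/w2.png',cv2.resize(f['img'][:,:,::-1],(800,600),interpolation=cv2.INTER_CUBIC))
show([(t,.0205,.108) for t in np.linspace(-2.481,-1.87,7).round(3)])
```

```text
3.275 [ 0.46829258 -0.15692217  0.1097567 ] [np.float64(0.46686081501430565), np.float64(-0.15571902777115904), 0.108] [0.34609359 0.09800966 0.71080503] -2.4829942230075472
-2.481 [-0.0004, -0.0015, 0.0016] [0.1, -0.0, -0.2]
-2.379 [-0.0022, 0.0039, 0.0016] [0.1, -0.0, -6.0]
-2.277 [-0.0035, 0.0095, 0.0016] [0.1, -0.0, -11.9]
-2.176 [-0.0041, 0.0151, 0.0016] [0.1, -0.0, -17.6]
-2.074 [-0.0042, 0.0208, 0.0016] [0.1, -0.0, -23.5]
-1.972 [-0.0037, 0.0264, 0.0016] [0.1, -0.0, -29.3]
-1.87 [-0.0027, 0.032, 0.0016] [0.1, -0.0, -35.2]
```

View pics/w2.png

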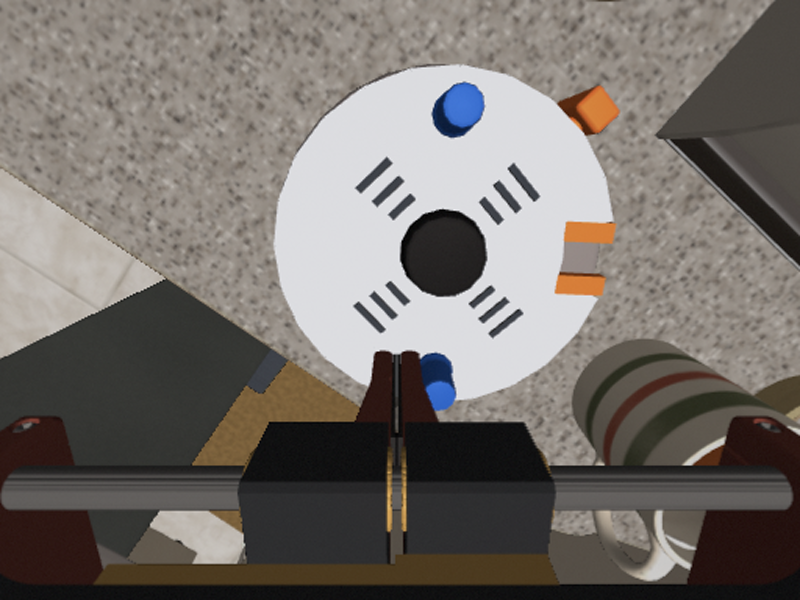

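The finger now touches the near post (440,397). Hub at (444,252), notch cheeks at (590,232) and (580,284), bracket top at (600,109), far post top at (463,104).

Run:
```python
from m import *
meas('w2.pkl',dict(hub=(444,252,.088),br=(600,109,.078),ca=(590,232,.078),cb=(580,284,.078),pf=(464,104,.102),pn=(440,397,.102)))
```

```text
hub [ 0.5215 -0.1391  0.088 ] 0.0 0.0
br [ 0.5968 -0.1525  0.078 ] 0.0764 -0.177
ca [ 0.5627 -0.1821  0.078 ] 0.0595 -0.808
cb [ 0.5449 -0.1943  0.078 ] 0.06 -1.17
pf [ 0.5628 -0.111   0.102 ] 0.0499 0.597
pn [ 0.478  -0.1713  0.102 ] 0.0542 -2.505
```

```bash
cat >> p.py <<'E'
C2=np.array([.521,-.1395])
def turn(D):
    s=read_state();T=pose(s);y=np.arctan2(T[1,1],T[0,1])
    for d in D:
        R=np.array([[np.cos(d),-np.sin(d)],[np.sin(d),np.cos(d)]])
        print(round(d,3),*[x.tolist() for x in row(s,[*(C2+R@(T[:2,3]-C2)),T[2,3]],y+d)])
E
python3 - <<'E'
from p import *
turn([.1,.2,.3,.4,.5,.6,.7])
E
```

```text
0.1 [-0.0016, 0.0053, 0.0] [0.1, -0.0, -5.7]
0.2 [-0.0027, 0.0108, 0.0] [0.1, -0.0, -11.5]
0.3 [-0.0032, 0.0163, 0.0] [0.1, -0.0, -17.2]
0.4 [-0.0032, 0.0219, 0.0] [0.1, -0.0, -22.9]
0.5 [-0.0026, 0.0274, 0.0001] [0.1, -0.0, -28.6]
0.6 [-0.0014, 0.0328, 0.0001] [0.1, -0.0, -34.4]
0.7 [0.0002, 0.0381, 0.0001] [0.1, -0.0, -40.1]
```

>>> {"method": "step_arm", "body": {
  "plan": [
    [1, [-0.0016, 0.0053, 0], [0, 0, -5.7]],
    [1, [-0.0027, 0.0108, 0], [0, 0, -11.5]],
    [1, [-0.0032, 0.0163, 0], [0, 0, -17.2]],
    [1, [-0.0032, 0.0219, 0], [0, 0, -22.9]],
    [1, [-0.0026, 0.0274, 0], [0, 0, -28.6]],
    [1, [-0.0014, 0.0328, 0], [0, 0, -34.4]],
    [1, [0.0002, 0.0381, 0], [0, 0, -40.1]],
    [1, [0.0002, 0.0381, 0], [0, 0, -40.1]]
  ]
}}

```text
t: 4.32
tcp_pos: [0.4912, -0.1862, 0.109]
tcp_rot: [0.0, 0.778, 0.628, 0.0]
wrist_force: [-0.7, -0.1, 0.2]
width: 0.008
gripper_force: 0.0
```

Run:
```python
from p import *
import pickle
s=read_state();f=grab_frame('wrist');pickle.dump((s,f),open('w3.pkl','wb'))
print(s['t'],s['tcp_pos'],s['wrist_force'],np.arctan2(*pose(s)[1::-1,1])-np.pi/2)
cv2.imwrite('pics/w3.png',cv2.resize(f['img'][:,:,::-1],(800,600),interpolation=cv2.INTER_CUBIC))
turn([.05,.1,.15])
```

```text
4.325 [ 0.49121017 -0.18619169  0.10903857] [-0.66232636 -0.08720242  0.22502536] -1.784198701615321
0.05 [-0.0009, 0.0026, 0.0] [0.0, 0.0, -2.9]
0.1 [-0.0017, 0.0053, 0.0] [0.0, 0.0, -5.7]
0.15 [-0.0023, 0.008, 0.0] [0.0, 0.0, -8.6]
```

View pics/w3.png

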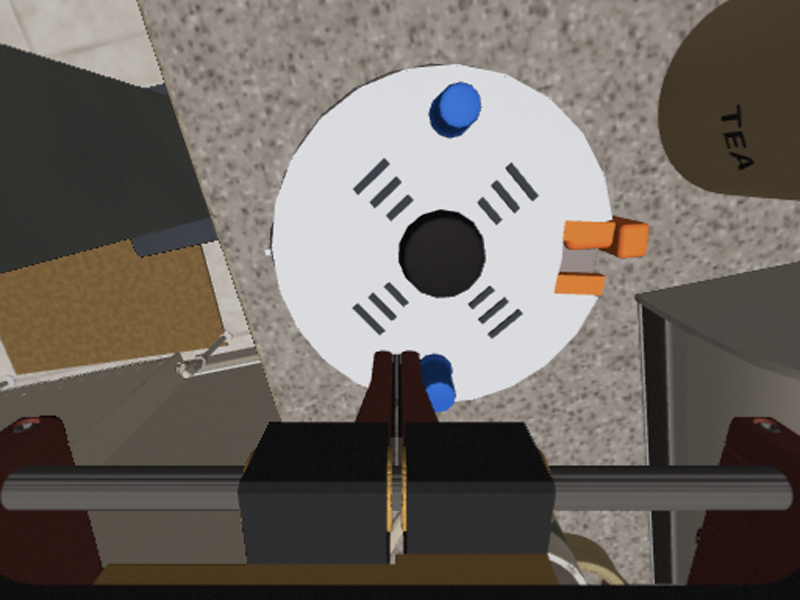

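The notch (cheeks at (590,234) and (580,284)) is nearly at the bracket (top about (633,238)). Hub at (442,254), post tops at (462,104) and (440,398).

Run:
```python
from m import *
meas('w3.pkl',dict(hub=(442,254,.088),br=(633,238,.078),ca=(590,234,.078),cb=(580,285,.078),pf=(462,104,.102),pn=(440,398,.102)))
f=pickle.load(open('w3.pkl','rb'))[1]['img'][:,:,::-1]
cv2.imwrite('pics/w3c.png',cv2.resize(f[120:210,325:425],(800,720)[:1]+(600,) if 0 else (660,594),interpolation=cv2.INTER_CUBIC))
```

```text
hub [ 0.5197 -0.139   0.088 ] 0.0 0.0
br [ 0.596  -0.1509  0.078 ] 0.0772 -0.154
ca [ 0.5794 -0.1457  0.078 ] 0.06 -0.111
cb [ 0.5737 -0.1659  0.078 ] 0.0603 -0.462
pf [ 0.5335 -0.0906  0.102 ] 0.0504 1.295
pn [ 0.508  -0.1913  0.102 ] 0.0536 -1.792
```

View pics/w3c.png

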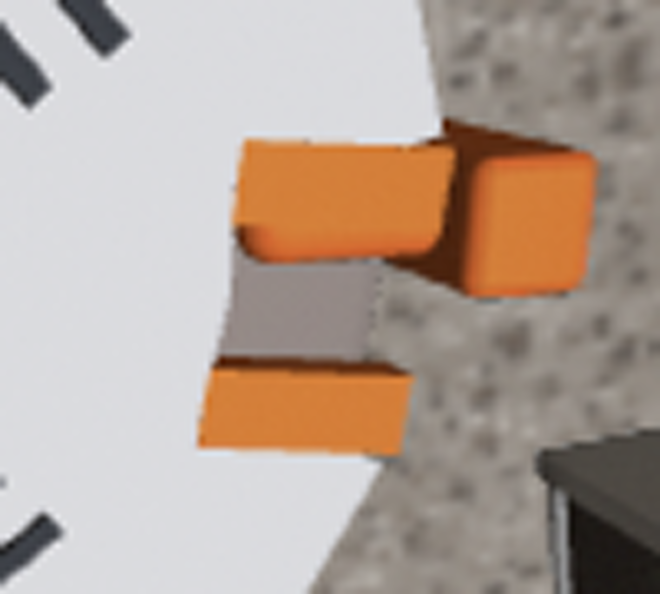

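Run:
```python
from m import *
st,f=pickle.load(open('w3.pkl','rb'));T=pose(st)@f['T_tool_cam']
for k,(a,b,z) in dict(br=(530,225,.078),ca=(343,184,.078),cb=(305,411,.078)).items():
    p=ray(f,325+(a+.5)/6.6-.5,120+(b+.5)/6.6-.5,z,T=T)
    for C in ([.5205,-.1395],[.5197,-.139]): print(k,p.round(4),np.arctan2(*(p[:2]-C)[::-1]).round(3))
```

```text
br [ 0.5959 -0.1518  0.078 ] -0.162
br [ 0.5959 -0.1518  0.078 ] -0.167
ca [ 0.5789 -0.1442  0.078 ] -0.081
ca [ 0.5789 -0.1442  0.078 ] -0.088
cb [ 0.5736 -0.1657  0.078 ] -0.458
cb [ 0.5736 -0.1657  0.078 ] -0.459
```

>>> {"method": "step_arm", "body": {
  "plan": [
    [1, [-0.0009, 0.0026, 0], [0, 0, -2.9]],
    [1, [-0.0017, 0.0055, 0], [0, 0, -6.0]],
    [1, [-0.0017, 0.0055, 0], [0, 0, -6.0]],
    [1, [-0.0017, 0.0055, 0], [0, 0, -6.0]]
  ]
}}

```text
t: 4.88
tcp_pos: [0.4958, -0.1886, 0.1088]
tcp_rot: [0.0, 0.744, 0.668, -0.0]
wrist_force: [-0.4, -0.0, 1.0]
width: 0.003
gripper_force: 0.2
```

Run:
```python
from p import *
import pickle
s=read_state();f=grab_frame('wrist');pickle.dump((s,f),open('w4.pkl','wb'))
print(s['t'],s['tcp_pos'],s['wrist_force'],np.arctan2(*pose(s)[1::-1,1])-np.pi/2)
cv2.imwrite('pics/w4c.png',cv2.resize(f['img'][120:210,325:425,::-1],(660,594),interpolation=cv2.INTER_CUBIC))
turn([.02,-.02,-.25])
```

```text
4.875 [ 0.49582742 -0.18857149  0.10879318] [-0.36928051 -0.01437864  1.01187278] -1.6790992741880355
0.02 [-0.0004, 0.001, 0.0] [0.0, 0.0, -1.1]
-0.02 [0.0004, -0.001, -0.0] [0.0, 0.0, 1.1]
-0.25 [0.0065, -0.0121, -0.0] [0.0, 0.0, 14.3]
```

View pics/w4c.png

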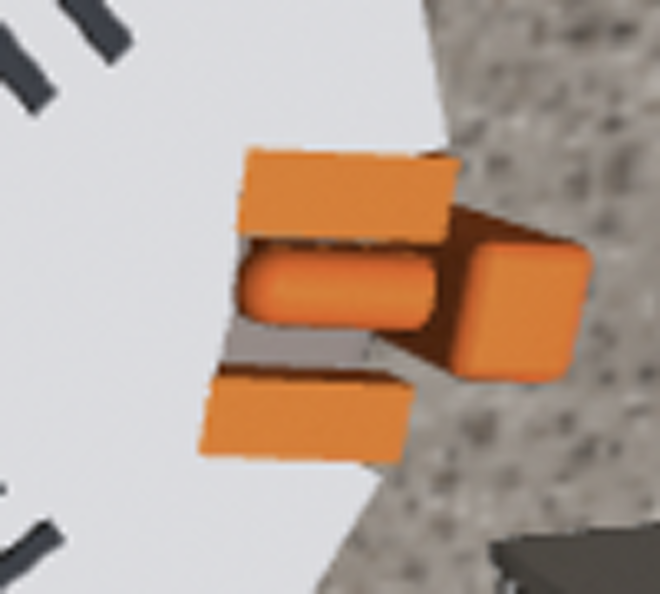

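The pin is visible inside the notch: inner edges near y=241 and y=378, pin centre line about y=289. Checking the residual numerically.

Run:
```python
from m import *
st,f=pickle.load(open('w4.pkl','rb'));T=pose(st)@f['T_tool_cam']
for k,(a,b,z) in dict(br=(522,312,.078),pin=(338,289,.0715),ca=(349,196,.078),cb=(307,418,.078)).items():
    p=ray(f,325+(a+.5)/6.6-.5,120+(b+.5)/6.6-.5,z,T=T)
    for C in ([.5205,-.1395],[.5197,-.139]): print(k,p.round(4),np.arctan2(*(p[:2]-C)[::-1]).round(3))
```

```text
br [ 0.5959 -0.1518  0.078 ] -0.161
br [ 0.5959 -0.1518  0.078 ] -0.166
pin [ 0.5811 -0.1493  0.0715] -0.16
pin [ 0.5811 -0.1493  0.0715] -0.165
ca [ 0.5791 -0.1388  0.078 ] 0.012
ca [ 0.5791 -0.1388  0.078 ] 0.003
cb [ 0.5757 -0.1602  0.078 ] -0.359
cb [ 0.5757 -0.1602  0.078 ] -0.362
```

>>> {"method": "step_arm", "body": {
  "plan": [
    [1, [0.0065, -0.0121, 0], [0, 0, 0]],
    [1, [0.0065, -0.0121, 0], [0, 0, 0]],
    [1, [0.0065, -0.0121, -0.05], [0, 0, 0]],
    [1, [0.0065, -0.0121, -0.05], [0, 0, 0]],
    [1, [0.0517, 0.0188, -0.05], [0, 0, 0]],
    [1, [0.0517, 0.0188, -0.05], [0, 0, 0]],
    [1, [0.0517, 0.0188, -0.025], [0, 0, 0]],
    [1, [0.0517, 0.0188, -0.008], [0, 0, 0]],
    [1, [0.0517, 0.0188, -0.004], [0, 0, 0]],
    [1, [0.0517, 0.0188, -0.004], [0, 0, 0]]
  ]
}}

```text
t: 6.18
tcp_pos: [0.5195, -0.1395, 0.1124]
tcp_rot: [-0.0, 0.744, 0.668, -0.0]
wrist_force: [-0.0, -1.1, -1.3]
width: 0.005
gripper_force: 0.0
```

Run:
```python
from p import *
s=read_state();f=grab_frame('wrist')
print(s['t'],s['tcp_pos'],s['wrist_force'],row(s,[.5203,-.1393,.108],np.arctan2(*pose(s)[1::-1,1])))
cv2.imwrite('pics/w5.png',cv2.resize(f['img'][:,:,::-1],(800,600),interpolation=cv2.INTER_CUBIC))
```

```text
6.175 [ 0.5195189  -0.13949017  0.11236974] [-0.00571994 -1.1038453  -1.3498498 ] (array([0.0003, 0.0008, 0.0044]), array([-0.1, -0. , -0. ]))
```

View pics/w5.png

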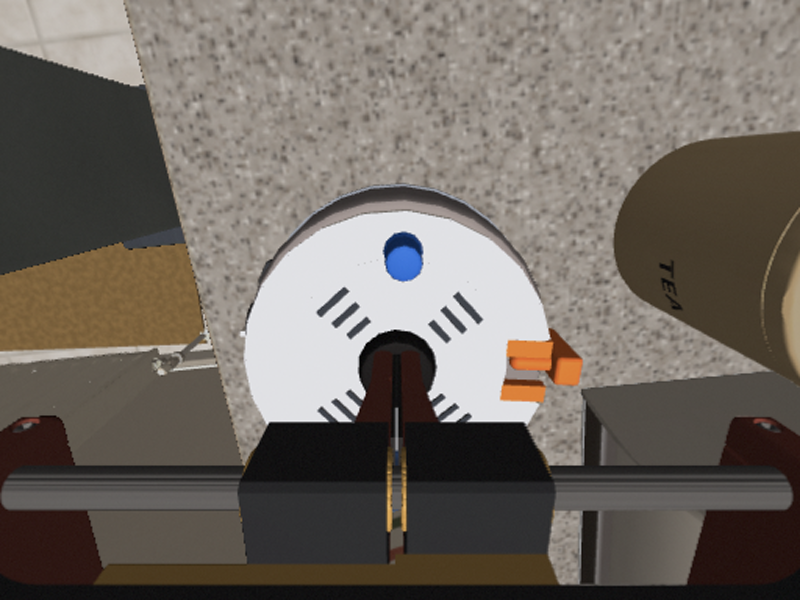

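Fingers are centred over the hub and the notch faces the bracket at (567,367). Now pressing slowly.

>>> {"method": "step_arm", "body": {
  "plan": [
    [1, [0, 0, 0.002], [0, 0, 0]],
    [1, [0, 0, 0.0035], [0, 0, 0]],
    [1, [0, 0, 0.005], [0, 0, 0]],
    [1, [0, 0, 0.0065], [0, 0, 0]],
    [1, [0, 0, 0.008], [0, 0, 0]],
    [1, [0, 0, 0.0095], [0, 0, 0]],
    [1, [0, 0, 0.011], [0, 0, 0]],
    [1, [0, 0, 0.011], [0, 0, 0]]
  ]
}}

```text
t: 7.22
tcp_pos: [0.5204, -0.1395, 0.1016]
tcp_rot: [0.0, 0.744, 0.669, 0.0]
wrist_force: [0.8, -1.1, 2.0]
width: 0.006
gripper_force: 1.2
```

>>> {"method": "step_arm", "body": {
  "plan": [
    [1, [0, 0, 0.001], [0, 0, 0]],
    [1, [0, 0, 0.002], [0, 0, 0]],
    [1, [0, 0, 0.003], [0, 0, 0]],
    [1, [0, 0, 0.003], [0, 0, 0]]
  ]
}}

```text
t: 7.72
tcp_pos: [0.5205, -0.1395, 0.1009]
tcp_rot: [0.001, 0.744, 0.669, 0.0]
wrist_force: [-4.3, -0.1, 25.8]
width: 0.005
gripper_force: 12.8
```

Stopped hard at 26 N with fingertips at 78.9 mm, which matches 79 mm for home. Retract and check.

>>> {"method": "step_arm", "body": {
  "plan": [
    [1, [0, 0, -0.001], [0, 0, 0]],
    [1, [0, 0, -0.01], [0, 0, 0]],
    [1, [0, 0, -0.06], [0, 0, 0]],
    [1, [-0.04, -0.08, -0.1], [0, 0, 0]],
    [1, [-0.04, -0.12, -0.1], [0, 0, 0]],
    [1, [-0.04, -0.12, -0.1], [0, 0, 0]]
  ]
}}

```text
t: 8.48
tcp_pos: [0.3924, -0.1651, 0.1986]
tcp_rot: [-0.002, 0.744, 0.668, -0.001]
wrist_force: [0.3, 0.1, 0.1]
width: 0.003
gripper_force: 0.0
```

Run:
```python
from p import *
s=read_state();f=grab_frame('wrist')
print(s['t'],s['tcp_pos'],s['wrist_force'])
cv2.imwrite('pics/w6.png',cv2.resize(f['img'][:,:,::-1],(800,600),interpolation=cv2.INTER_CUBIC))
```

```text
8.475 [ 0.3923807  -0.16508073  0.19864716] [0.28979048 0.05997245 0.11947135]
```

View pics/w6.png

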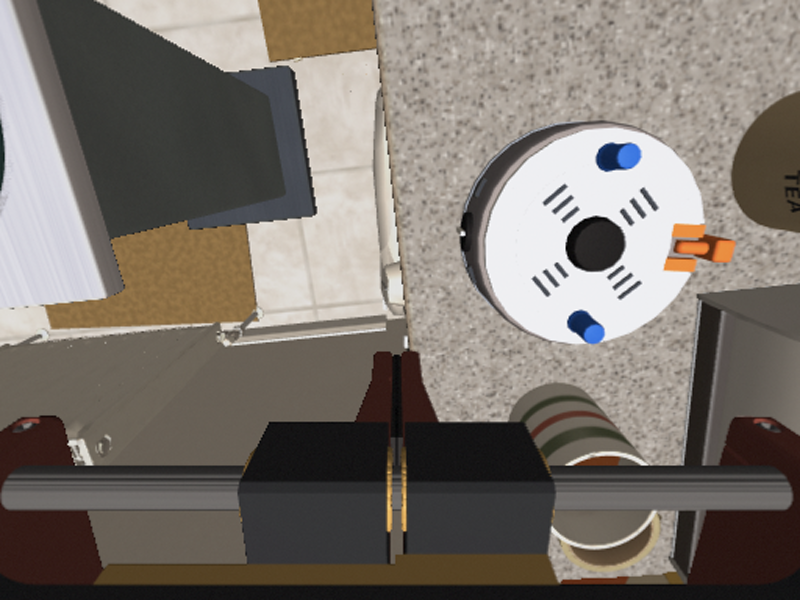

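The pin sits in the notch, up between the cheeks (about (690,247)). The disc is down, the mug and tape are untouched, and the robot is clear.

```bash
python3 -c "
from rig import *
print(finish_job())"
```

```text
the job is handed in; nothing more can be done
None
```

I pushed the right post to turn the disc until its notch was over the pin, then pressed the hub down until it stopped hard at the fully home height; the arm was clear of everything when I handed the job in at about 8.5 s.

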